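Unlock the eccentric cam and push the sample carriage home

ROBOT

A 7-joint arm with a two-finger parallel gripper is mounted at the origin on the work surface. World frame = base frame: x ahead of the robot, y to its left, z up, the work surface at z = 0. Lengths are in m, angles in rad, forces in N, time in s.
With the tool pointing down it reaches from about 0.4 to 0.875 m from the base axis. Payload 19.3 kg.
Tool frame: the origin (TCP) lies at the very end of the fingers, on their centre line; the grasp point (between the pads) lies 19 mm behind it (bot.grip_point_offset is the distance from the TCP to the grasp point, in m); z points along the fingers, y is the direction in which the jaws open and shut (so a half turn about z gives the same grasp; the last joint's range is limited). The gripper opens to 85 mm and grips with 20 to 120 N. Pads are 22 mm wide; open, the fingers measure 114 mm over their backs; the gripper's body (76 mm by 85 mm) begins 54 mm behind the grasp point. The pads swing forward as they close: fully open they stand 13 mm farther back than shut.
Start: joints at [1.076, 0.521, -0.036, 1.599, 0.021, 1.021, -0.113], TCP at [0.258, -0.569, 0.231] pointing down, gripper open.
Joint ranges: [-2.91, 2.91], [-0.3, 2.13], [-1.5, 1.42], [0.17, 2.43], [-1.26, 4.41], [0.16, 1.93], [-2.52, 2.52]. Speed limits (rad/s): [1.89, 1.89, 2.39, 2.39, 3.01, 3.01, 3.01].

INTERFACE

Orientations are given as a rotation vector (axis times angle).
In Python, from workcell import bot gives the robot as it stands. The module is installed in compiled form; this text tells all that it offers. Calls block until the motion is done:
- bot.move_ptp(position, orientation): joint-space move of the TCP to a pose.
- bot.move_linear(position, orientation=None, vel=0.15, force_limit=None): straight line of the TCP; orientation=None keeps the orientation; vel is the mean speed in m/s. With force_limit (N) it stops when the force on the tool has changed by that much, and returns True; else False.
- bot.movej(angles): joint-space move.
- bot.set_gripper(opening, force=None): finger opening in m; force is the grip in N (None keeps the last); returns when the fingers have stopped.
- bot.pause(seconds).
- bot.inverse_kinematics(position, orientation): joint angles nearest the present ones, or None.
- bot.get_obs(): the state.
- bot.camera(name): name is "side" or "top"; returns the picture (480x640x3 uint8, red, green, blue); there is no depth.
- bot.get_calibration(name): a dict with "camera_matrix" (3x3 intrinsics, pixels), "camera_from_world" (4x4, takes a point from world to camera coordinates). Camera axes: x right, y up, looking along -z (the intrinsics and any distortion apply to the point x, -y, -z); pixel columns grow to the right and rows downward; lengths in m; the calibration is good to about 2 mm. A picture is of the moment at which its call begins. get_calibration takes no time and is no camera call.
A pose or a line that the arm cannot do raises bot.Unreachable and nothing moves.
- bot.hand_in(): hands the job in, once; it reports no verdict.
The state is a dict: "time_s": time; "joint_pos": joint angles; "qvel": joint speeds; "effort": joint torques, N m; "position": TCP position; "ee_rot": TCP orientation; "wrist_force": force on the tool from outside, world axes, zero at the start; "moment": the same for the moment, N m; "finger_gap": finger opening in m.
Only numpy, scipy, OpenCV 4.12 (cv2) and the standard library are available. Lean on these libraries where they do the work, as an engineer would, in place of code of your own. Each camera call takes 0.05 s, during which the arm holds its last target. There are 200 camera calls.

TASK

First push the black lever post sideways round until the lever lies along the red mark on the base plate, so that the orange cam turns its low point to the carriage; only then push the blue carriage by its upright end plate toward the cam until it is fully home against its stop. Leave the lever on the mark; do not lift or tip the vial out of its well, and do not shift, lift or knock over the things standing around.

Things in the scene. Friction and masses are not known exactly. Their poses are not given: they have to be found in the camera images.
- loader: Sample loader fixed to the bench: aluminium base plate 10 mm thick, x -210 to 110 mm, y +-60 mm. Origin on the cam's upright axis at bench height; x = the way the carriage is pushed home, toward the cam; z up. A red line along +x (x 77 to 105 mm, y 0) is the low-point mark. Rails at y +-41 mm rise to 20 mm; a white reader housing 70 x 50 mm, 60 mm high, is centred at x -75, y -88 mm.
- cam (a joint): Angle (rad) of the lever and orange eccentric cam disc (64 mm, 12 to 24 mm above the bench) from the loader's +x axis, counter-clockwise from above: 0 = lever on the red mark, low point to the carriage. Turns -0.6 to 2.6, no stop at 0; starts at 1.3 to 2.4, so turn it clockwise. 0.3 N m friction (4 N at the post); stays where left. Turned away it blocks the carriage up to 26 mm short of home.
- lever_post (a point): The upright black round post at the end of the lever, 14 mm across, standing 75 mm from the cam axis. This point is on the post's centre line, 50 mm above the bench; the post reaches from the lever arm (top 34 mm above the bench) up to 68 mm.
- carriage (a joint): Travel in m of the blue carriage along the loader's +x axis: 0 = at the back, where it starts; 0.060 = fully home against its stop. About 3 N of friction; it stays where left, no spring.
- push_face (a point): Centre of the rear face of the carriage's upright blue end plate (60 mm wide along the loader's y, 8 mm thick, from 22 to 70 mm above the bench), 46 mm above the bench. The face looks to the loader's -x; push it along +x. At the start it is 189.5 mm behind the cam axis, when home 129.5 mm.
- well (a point): Centre of the floor of the round well on the carriage that holds the vial: 31 mm inside, 41 mm outside, rim 42 mm above the bench. The floor is 25 mm above the bench, 54.5 mm ahead of the push face.
- vial: Loose glass vial with a blue cap, 28 mm across, 55 mm high, 35 g, standing in the well (top 80 mm above the bench). Origin at the centre of its underside. Rides with the carriage; it is not to be handled.
- beaker: Bystander: empty glass beaker 60 mm across, 75 mm high, origin under its centre.
- jar: Bystander: white jar with a blue cap, 48 mm across, 75 mm high, origin under its centre.
- weight: Bystander: steel 200 g calibration weight, 38 mm across, 56 mm high with a knob, origin under its centre.

How it is judged:
On the way, in this order (a step that is already met when the one before it is completed fails the run):
1. the cam is turned to its low point (lever within 0.25 rad of the mark) while the carriage still stands back (value of joint cam between -0.25 and 0.25 rad and value of joint carriage below 0.01 m), for 0.2 s.
2. the carriage is pushed fully home (travel over 57 mm) (value of joint carriage above 0.057 m), for 0.2 s.
At the end, for the whole second after the job is handed in: Lever within 0.25 rad of the mark, carriage within 3 mm of its stop (travel over 57 mm), vial upright and seated in its well (within 6 mm of its centre, raised less than 5 mm, tilted less than 0.15 rad), all at rest (value of joint cam between -0.25 and 0.25 rad and value of joint carriage above 0.057 m and horizontal distance between vial and well below 0.006 m and z of vial in the frame of well below 0.005 m and angle between vial's own z axis and vertical below 0.15 rad and linear speed of vial below 0.02 m/s and velocity of joint cam between -0.05 and 0.05 rad/s); the robot touches nothing.
It fails at once if the carriage is pushed more than 8 mm while the lever is more than 0.3 rad off the mark (value of joint carriage above 0.008 m and (value of joint cam above 0.3 rad or value of joint cam below -0.3 rad)).
It fails at once if the vial is lifted more than 8 mm or tipped in its well (z of vial in the frame of well above 0.008 m or angle between vial's own z axis and vertical above 0.3 rad).
It fails at once if the beaker is moved more than 20 mm, lifted or tipped (distance of beaker from where it was at the start of the episode above 0.02 m or angle between beaker's own z axis and vertical above 0.3 rad).
It fails at once if the jar is moved more than 20 mm, lifted or tipped (distance of jar from where it was at the start of the episode above 0.02 m or angle between jar's own z axis and vertical above 0.3 rad).
It fails at once if the weight is moved more than 20 mm, lifted or tipped (distance of weight from where it was at the start of the episode above 0.02 m or angle between weight's own z axis and vertical above 0.3 rad).
It also fails if it takes over 64 s, if anything falls off the work surface, if the arm or the gripper's body presses on something with over 40 N, if the wrist force passes 120 N, or if a joint passes its speed limit or range.

## Working session

There is one attempt and no reset: what is moved stays moved. The work goes in short steps, each a Python script; the robot and the scene stay as the last script left them, time stands still between calls to the robot, and variables do not carry over. Pictures are saved under pics/ and viewed, about 8 in all and at most 12, crops included, and the job is handed in when it is done.

```bash
mkdir -p pics
python3 - <<'E'
from workcell import bot
import cv2,numpy as np
for n in("top","side"):
    im=bot.camera(n); cv2.imwrite(f"pics/{n}0.png",im[:,:,::-1])
    c=bot.get_calibration(n); print(n,{k:np.round(v,4).tolist() if not isinstance(v,str) else v for k,v in c.items()})
o=bot.get_obs();print(o["time_s"],o["position"],o["ee_rot"],o["finger_gap"])
E
```

```text
top {'camera_matrix': [[510.337, 0.0, 320.0289], [0.0, 510.337, 240.8714], [0.0, 0.0, 1.0]], 'camera_from_world': [[-0.0271, -0.9996, -0.0106, 0.1161], [0.9959, -0.0279, 0.0865, -0.5775], [-0.0867, -0.0082, 0.9962, -0.7733], [0.0, 0.0, 0.0, 1.0]]}
side {'camera_matrix': [[530.5829, 0.0, 323.9591], [0.0, 530.5829, 245.8109], [0.0, 0.0, 1.0]], 'camera_from_world': [[0.931, -0.3644, -0.0226, -0.5284], [0.2096, 0.4829, 0.8502, -0.2264], [-0.2989, -0.7963, 0.5259, -0.6133], [0.0, 0.0, 0.0, 1.0]]}
0.1 [ 0.25746059 -0.56919518  0.23080043] [-3.07006600e+00 -6.62058734e-01  4.26786503e-04] 0.08559206472534044
```

View pics/top0.png

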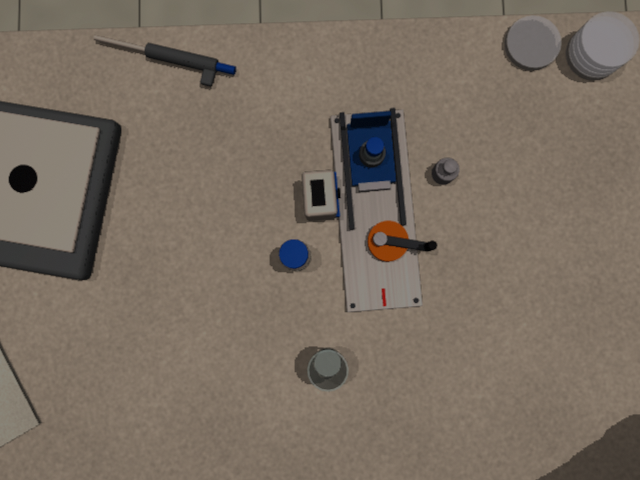

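View pics/side0.png

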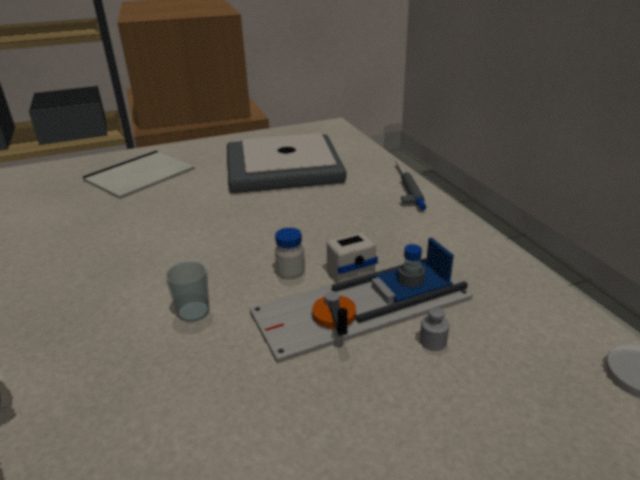

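The top view shows the disc at about (388,241), the post at (431,246), the red mark at (384,297) and the end plate at (371,120). The weight is at (446,170), the jar at (294,255) and the beaker at (328,370). The side view agrees, with the lever post at (342,320) and the end plate at (440,260).

```bash
cat > h.py <<'E'
import numpy as np,cv2
from workcell import bot
CAL={n:bot.get_calibration(n) for n in("top","side")}
def ray(n,p):
    K=np.array(CAL[n]["camera_matrix"]);T=np.array(CAL[n]["camera_from_world"])
    d=np.linalg.solve(K,[p[0],p[1],1.])*[1,-1,-1]
    return -T[:3,:3].T@T[:3,3],T[:3,:3].T@d
def onz(n,p,z):
    o,d=ray(n,p);return o+d*(z-o[2])/d[2]
def tri(p,q):
    o,d=ray("top",p);a,b=ray("side",q)
    s=np.linalg.lstsq(np.c_[d,-b],a-o,rcond=None)[0]
    P,Q=o+d*s[0],a+b*s[1];return (P+Q)/2,np.linalg.norm(P-Q)
def proj(n,X):
    K=np.array(CAL[n]["camera_matrix"]);T=np.array(CAL[n]["camera_from_world"])
    c=T[:3,:3]@X+T[:3,3];u=K@(c*[1,-1,-1]);return u[:2]/u[2]
def blobs(im,lo,hi,roi,amin=15):
    h=cv2.cvtColor(im,cv2.COLOR_RGB2HSV);m=cv2.inRange(h,np.array(lo),np.array(hi))
    k=np.zeros_like(m);x0,y0,x1,y1=roi;k[y0:y1,x0:x1]=m[y0:y1,x0:x1]
    cs=cv2.findContours(k,cv2.RETR_EXTERNAL,cv2.CHAIN_APPROX_NONE)[0]
    return sorted([c for c in cs if cv2.contourArea(c)>=amin],key=cv2.contourArea,reverse=True),k
E
python3 - <<'E'
from h import *
np.set_printoptions(precision=4,suppress=True)
T=cv2.imread("pics/top0.png")[:,:,::-1].copy();S=cv2.imread("pics/side0.png")[:,:,::-1].copy()
R={"top":(T,(330,90,440,320)),"side":(S,(245,230,475,360))}
for n,(im,roi) in R.items():
    for nm,lo,hi in(("red",(0,150,90),(4,255,255)),("red2",(174,150,90),(180,255,255)),("orange",(5,170,90),(16,255,255)),("blue",(105,130,30),(125,255,255)),("black",(0,0,0),(180,255,45))):
        for c in blobs(im,lo,hi,roi,8)[0][:5]:
            m=cv2.moments(c);print(n,nm,cv2.contourArea(c),np.array([m['m10'],m['m01']])/m['m00'],cv2.minEnclosingCircle(c),cv2.boundingRect(c))
a=cv2.resize(T[90:320,280:470],None,fx=3,fy=3,interpolation=2)[:600];b=cv2.resize(S[225:365,245:485],None,fx=3.3,fy=3.3,interpolation=2)
cv2.imwrite("pics/a.png",a[:,:,::-1]);cv2.imwrite("pics/b.png",b[:,:,::-1]);print(a.shape,b.shape)
E
```

```text
top red 30.0 [383.4 296.9] ((383.5, 297.0), 8.139510154724121) (382, 289, 4, 17)
top orange 796.0 [387.5856 240.7222] ((387.875, 240.625), 20.4061336517334) (368, 221, 40, 40)
top blue 2360.5 [371.1801 153.9461] ((371.0, 153.0), 37.2156867980957) (347, 120, 49, 66)
top blue 136.5 [371.0464 114.8962] ((371.0, 114.5), 19.319778442382812) (352, 111, 39, 8)
top blue 28.5 [336.7602 198.4854] ((336.0, 194.0), 22.0908203125) (334, 172, 6, 45)
top black 1403.5 [370.3868 154.3644] ((371.6484069824219, 168.70272827148438), 64.06580352783203) (335, 109, 71, 121)
top black 368.5 [411.2542 243.9534] ((411.0, 244.0), 25.020092010498047) (386, 237, 51, 14)
top black 348.5 [366.0268 157.2975] ((368.0, 155.0), 15.811488151550293) (353, 144, 31, 25)
top black 57.0 [435.0994 175.8099] ((437.0, 174.0), 9.219644546508789) (432, 165, 8, 19)
top black 22.0 [337.6667 192.5758] ((338.0, 192.55555725097656), 4.555654048919678) (336, 188, 4, 10)
side orange 282.5 [321.9558 310.9729] ((325.4210510253906, 310.2412414550781), 13.015209197998047) (313, 298, 20, 25)
side orange 172.5 [347.5527 305.8879] ((345.0, 30
[... 311 characters left out ...]
0036621094, 252.66000366210938), 8.966208457946777) (405, 245, 16, 16)
side blue 180.5 [357.1016 265.2216] ((357.0, 263.5), 20.08118438720703) (338, 257, 39, 16)
side black 686.0 [412.0724 301.025 ] ((410.5, 301.5), 57.24081802368164) (356, 283, 110, 39)
side black 555.5 [438.1146 260.7795] ((438.0, 260.0), 21.023895263671875) (420, 241, 32, 39)
side black 348.5 [338.8991 318.1516] ((335.1265869140625, 318.253173828125), 17.747018814086914) (328, 302, 19, 34)
side black 213.5 [408.9984 279.7479] ((409.2454528808594, 276.7909240722656), 13.777368545532227) (396, 271, 28, 16)
side black 190.5 [352.1251 282.6448] ((353.0, 281.5), 22.29920196533203) (332, 274, 43, 17)
(600, 570, 3) (462, 792, 3)
```

View pics/a.png

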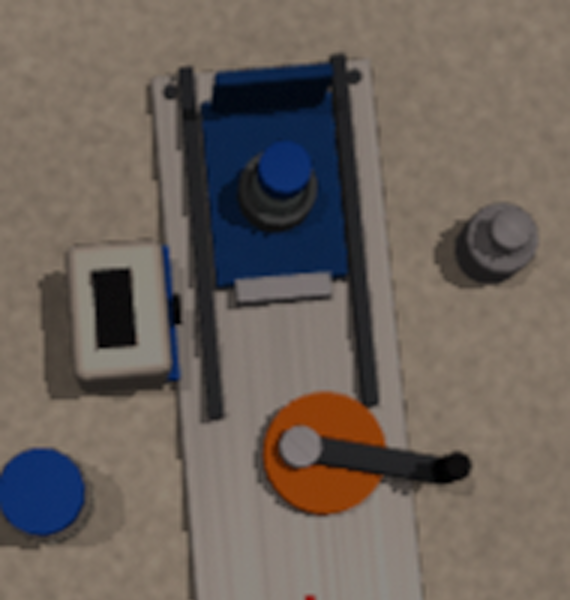

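View pics/b.png

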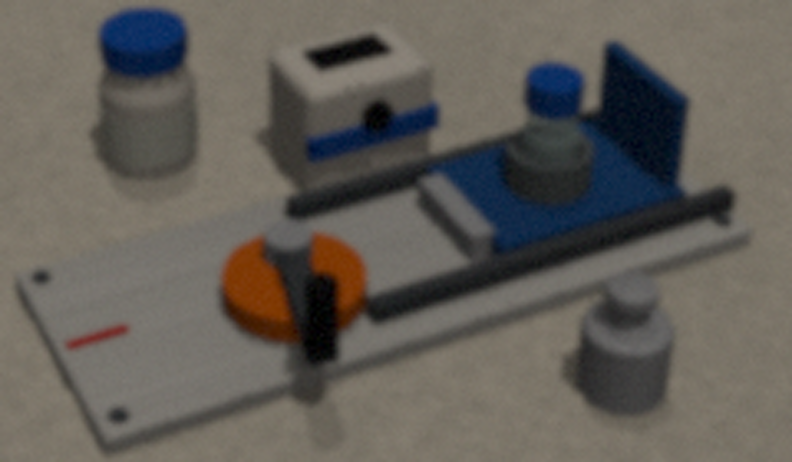

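The crops show that the grey hub at top (380,238.7) and side (332.6,296.5) is the cam axis. The post top is at top (433.3,245.3) and side (342.3,309.8). The rear top edge of the end plate runs from (352,114) to (391,111.3).

Run:
```python
from h import *
np.set_printoptions(precision=4,suppress=True)
A=lambda x,y:(280+x/3,90+y/3)
B=lambda x,y:(245+x/3.3,225+y/3.3)
print("cams",ray("top",(0,0))[0],ray("side",(0,0))[0])
for n,p,q in(("hub",A(300,446),B(289,232)),("post",A(458,465),B(321,280)),("plateL",A(216,76),B(612,45)),("plateR",A(333,68),B(685,98)),("cap",A(285,165),B(554,72)),("weightknob",A(514,228),B(632,285)),("red",(383.4,296.9),B(97,337)),("screwN",(353,306),B(41,277)),("screwN2",(416.5,300),B(119,415)),("jar",A(42,490),B(143,25))):
    print(n,*tri(p,q))
red=onz("top",(383.4,296.9),.01);hub=tri(A(300,446),B(289,232))[0]
pl=onz("top",A(216,72),.07);pr=onz("top",A(333,64),.07)
s1=onz("top",(353,306),.01);s2=onz("top",(416.5,300),.01);s3=onz("top",A(171,92),.01);s4=onz("top",A(354,76),.01)
print("red",red,"hub",hub,"plate",pl,pr,(pl+pr)/2);print("screws",s1,s2,s3,s4)
for nm,v in(("red-hub",red-hub),("hub-plate",hub-(pl+pr)/2),("screws",(s1+s2-s3-s4)/2)):
    print(nm,np.hypot(*v[:2]),np.degrees(np.arctan2(v[1],v[0])))
```

```text
cams [0.5112 0.0936 0.8215] [ 0.3561 -0.5715  0.5032]
hub [0.5825 0.0066 0.0336] 0.003870251919746249
post [ 0.5673 -0.0672  0.0658] 0.0024445590134730744
plateL [0.7683 0.0457 0.0641] 0.0019228537132312887
plateR [ 0.7699 -0.0134  0.0679] 0.0030410712028021546
cap [0.7172 0.014  0.0794] 0.0023625390071213424
weightknob [ 0.6884 -0.1042  0.0525] 0.002221733092581856
red [0.4913 0.0021 0.0072] 0.0022937877487350417
screwN [0.479  0.0506 0.0084] 0.0035797842015970528
screwN2 [ 0.4851 -0.0497  0.0087] 0.0023083937795958655
jar [0.5604 0.1381 0.0745] 0.0030292765384672205
red [0.4903 0.0027 0.01  ] hub [0.5825 0.0066 0.0336] plate [0.7675 0.0464 0.07  ] [ 0.7698 -0.0126  0.07  ] [0.7686 0.0169 0.07  ]
screws [0.4773 0.0511 0.01  ] [ 0.484  -0.0492  0.01  ] [0.7775 0.0674 0.01  ] [ 0.7834 -0.0322  0.01  ]
red-hub 0.09229463394740661 -177.55363785628708
hub-plate 0.1864281628709962 -176.8396452470245
screws 0.3002822334536746 -176.81671739705652
```

Loader pose: origin at about (0.581, 0.007), +x at −176.9° in world, lever at about 1.33 rad. The sizes check out: post radius 75 mm, screw span 300 mm, heights within 3 mm. Next I check IK for the whole plan and then sweep the lever.

```bash
cat >> h.py <<'E'
O=np.array([.581,.007]);PSI=np.radians(-176.9)
def W(x,y,z,a=0.):  # loader-frame point, rotated by a about the cam axis
    t=PSI+a;return np.array([O[0]+x*np.cos(t)-y*np.sin(t),O[1]+x*np.sin(t)+y*np.cos(t),z])
def down(deg):      # tool down, tool x at world heading deg
    h=np.radians(deg)/2;return np.pi*np.array([np.cos(h),np.sin(h),0])
def yaw(a): return np.degrees(PSI+a)+270   # tool x along minus tangent of the lever
A0=1.334
E
python3 - <<'E'
from h import *
np.set_printoptions(precision=3,suppress=True)
Z=.042
for a in np.linspace(A0,0,5):
    print("sweep",a,W(.075,.018,Z,a),yaw(a),bot.inverse_kinematics(W(.075,.018,Z,a),down(yaw(a))))
for x in(-.235,-.2,-.14):
    print("push",W(x,0,.045),*[bot.inverse_kinematics(W(x,0,z),down(183.1)) for z in(.045,.16)])
bot.set_gripper(0.0)
bot.move_ptp(W(.075,.036,.16,A0),down(yaw(A0)))
bot.move_linear(W(.075,.036,Z,A0),vel=.12,force_limit=15)
o=bot.get_obs();print(o["time_s"],o["position"],o["finger_gap"])
for n in("top","side"): cv2.imwrite(f"pics/{n}1.png",bot.camera(n)[:,:,::-1])
T=cv2.imread("pics/top1.png");S=cv2.imread("pics/side1.png")
cv2.imwrite("pics/c.png",np.hstack([cv2.resize(T[90:320,300:490],None,fx=2,fy=2),cv2.resize(S[190:365,280:470],(380,460))]))
E
```

```text
sweep 1.334 [ 0.585 -0.07   0.042] 169.53256987045182 [ 0.458  0.804 -0.647  1.799  0.672  0.772  0.844]
sweep 1.0005000000000002 [ 0.56  -0.067  0.042] 150.42442740283886 [ 0.437  0.764 -0.605  1.869  0.645  0.713  0.512]
sweep 0.667 [ 0.537 -0.056  0.042] 131.31628493522592 [ 0.402  0.728 -0.568  1.935  0.623  0.66   0.162]
sweep 0.3334999999999999 [ 0.518 -0.038  0.042] 112.20814246761293 [ 0.341  0.697 -0.521  1.987  0.591  0.611 -0.189]
sweep 0.0 [ 0.507 -0.015  0.042] 93.1 [ 0.246  0.67  -0.449  2.022  0.529  0.564 -0.519]
push [0.816 0.02  0.045] [ 0.195  1.104 -0.67   1.062  0.647  1.168  1.189] [ 0.225  1.014 -0.785  0.993  0.661  1.355  1.199]
push [0.781 0.018 0.045] [ 0.237  1.057 -0.695  1.198  0.672  1.111  1.134] [ 0.275  0.962 -0.812  1.133  0.666  1.299  1.149]
push [0.721 0.015 0.045] [ 0.295  0.982 -0.719  1.406  0.699  1.017  1.051] [ 0.335  0.868 -0.814  1.345  0.639  1.196  1.094]
4.175 [ 0.603 -0.073  0.043] -0.00024060507900954597
```

View pics/c.png

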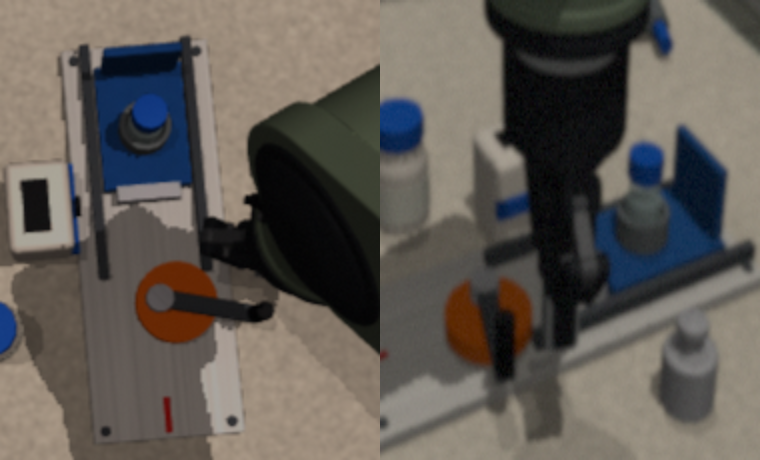

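The fingers stand on the counter-clockwise side of the post with a visible gap, and nothing else is touched. I'll sweep now.

Run:
```python
from h import *
np.set_printoptions(precision=3,suppress=True)
Z=.042
for a in np.r_[A0,np.linspace(A0,0,11)[1:]]:
    s=bot.move_linear(W(.075,.018,Z,a),down(yaw(a)),vel=.06,force_limit=25)
    o=bot.get_obs();print(round(a,2),s,o["time_s"],o["position"],o["wrist_force"])
    if s: break
for n in("top","side"): cv2.imwrite(f"pics/{n}2.png",bot.camera(n)[:,:,::-1])
T=cv2.imread("pics/top2.png");S=cv2.imread("pics/side2.png")
cv2.imwrite("pics/d.png",np.hstack([cv2.resize(T[90:320,300:490],None,fx=2,fy=2),cv2.resize(S[190:365,250:440],(380,460))]))
```

```text
1.33 False 4.725 [ 0.585 -0.07   0.042] [0.082 0.56  0.268]
1.2 False 5.05 [ 0.575 -0.07   0.042] [ 0.127 -0.17  -1.153]
1.07 False 5.375 [ 0.565 -0.068  0.042] [ 0.314  0.744 -0.579]
0.93 False 5.7 [ 0.555 -0.065  0.042] [ 0.079 -0.708 -0.051]
0.8 False 6.025 [ 0.546 -0.061  0.042] [ 0.627  0.418 -0.531]
0.67 False 6.35 [ 0.537 -0.056  0.042] [-0.699 -0.516  0.229]
0.53 False 6.675 [ 0.529 -0.05   0.042] [ 0.142 -0.612  0.535]
0.4 False 7.0 [ 0.522 -0.042  0.042] [ 0.386 -1.059 -0.095]
0.27 False 7.325 [ 0.516 -0.034  0.042] [ 0.895  0.208 -0.139]
0.13 False 7.65 [ 0.511 -0.025  0.042] [ 0.204  0.3   -0.601]
0.0 False 7.975 [ 0.507 -0.015  0.042] [-0.317 -0.258  0.581]
```

View pics/d.png

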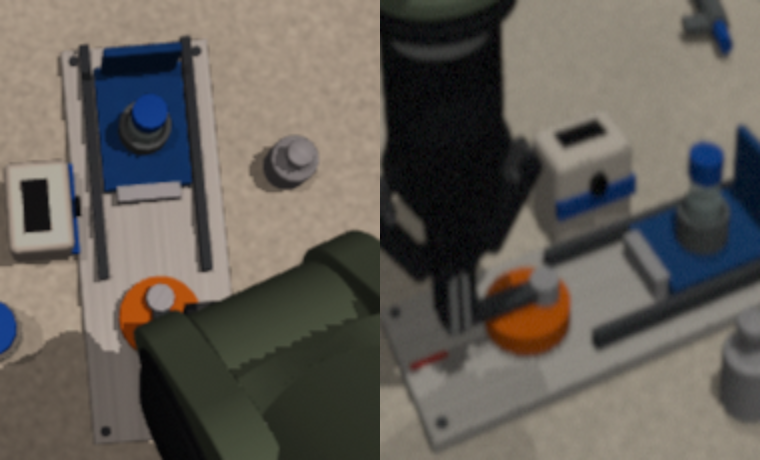

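The lever has turned with the disc's wide side to the front, and the carriage is unmoved. I'll back off, rise, go above the far end, and measure the lever.

Run:
```python
from h import *
np.set_printoptions(precision=4,suppress=True)
bot.move_linear(W(.075,.045,.042),vel=.08)
bot.move_linear(W(.075,.045,.17),vel=.2)
bot.move_ptp(W(-.235,.0,.17),down(183.1))
o=bot.get_obs();print(o["time_s"],o["position"])
for n in("top","side"): cv2.imwrite(f"pics/{n}3.png",bot.camera(n)[:,:,::-1])
T=cv2.imread("pics/top3.png");S=cv2.imread("pics/side3.png")
for a in(0,.1,-.1):
    print(a,proj("top",W(.075,0,.068,a)),proj("side",W(.075,0,.068,a)))
for c in blobs(T[:,:,::-1].copy(),(0,0,0),(180,255,50),(350,225,420,320),30)[0]: print(cv2.boundingRect(c),cv2.contourArea(c),cv2.minAreaRect(c))
cv2.imwrite("pics/e.png",np.hstack([cv2.resize(T[80:320,300:490],(475,600)),cv2.resize(S[190:365,245:345],(320,600))]))
```

```text
10.6833 [0.8152 0.0199 0.1695]
0 [387.2848 286.9602] [280.526  290.1636]
0.1 [392.345 286.29 ] [282.7022 293.0264]
-0.1 [382.1777 287.1198] [278.8903 287.2038]
(376, 245, 15, 47) 343.0 ((382.94830322265625, 267.87933349609375), (46.75461196899414, 11.045050621032715), 85.2363510131836)
```

View pics/e.png

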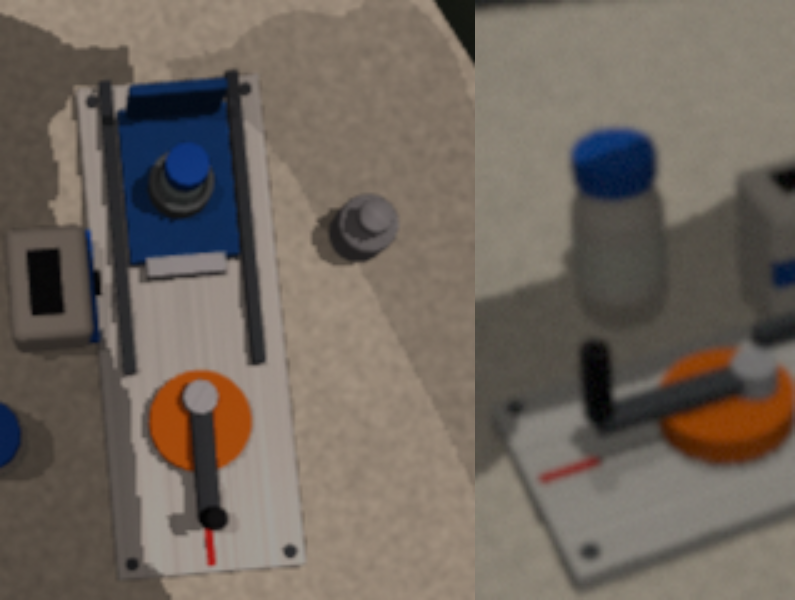

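The lever lies on the mark: the post top is at (385.2,286.8) against a prediction of (387.3,287.0) for 0 rad, which gives about −0.04 rad. The carriage is still at the back. Next I go down behind the end plate and push.

Run:
```python
from h import *
np.set_printoptions(precision=4,suppress=True)
def rep(t,s):
    o=bot.get_obs();p=o["position"][:2]-O;print(t,s,o["time_s"],"loader x",p@[np.cos(PSI),np.sin(PSI)],o["position"],o["wrist_force"])
s=bot.move_linear(W(-.235,0,.042),vel=.12,force_limit=15);rep("down",s)
if not s:
    s=bot.move_linear(W(-.190,0,.042),vel=.04,force_limit=15);rep("contact",s)
    if not s: s=bot.move_linear(W(-.152,0,.042),vel=.04,force_limit=15);rep("push",s)
    if not s: s=bot.move_linear(W(-.132,0,.042),vel=.015,force_limit=12);rep("home",s)
for n in("top","side"): cv2.imwrite(f"pics/{n}4.png",bot.camera(n)[:,:,::-1])
T=cv2.imread("pics/top4.png");S=cv2.imread("pics/side4.png")
cv2.imwrite("pics/f.png",np.hstack([cv2.resize(T[80:320,300:490],(400,500)),cv2.resize(S[180:365,255:410],(400,500))]))
```

```text
down False 12.0 loader x -0.23551973514933588 [0.8162 0.0198 0.0431] [ 0.3184 -0.1405  1.2016]
contact False 13.275 loader x -0.18996810829110594 [0.7707 0.0173 0.042 ] [0.7205 0.665  1.1459]
push False 14.375 loader x -0.15192661951135727 [0.7327 0.0152 0.042 ] [0.0625 0.2931 0.6239]
home True 15.2083 loader x -0.14057883541750843 [0.7214 0.0146 0.0421] [2.4128 0.3747 2.6373]
```

View pics/f.png

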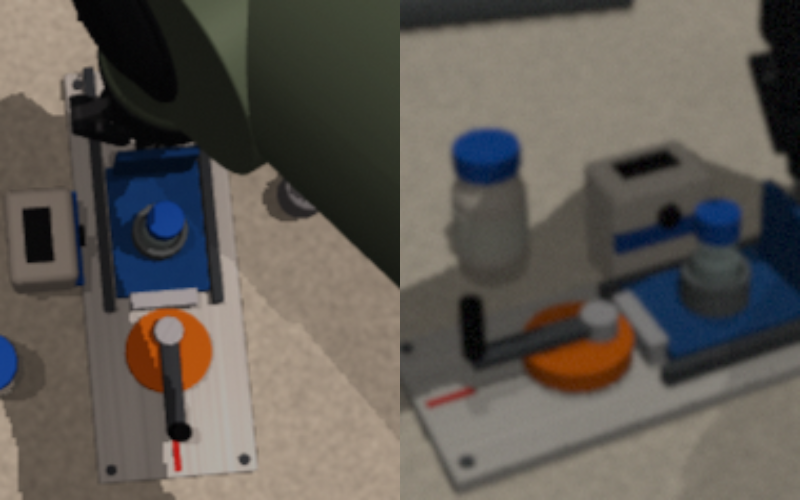

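The stop came at loader x = −140.6 mm, against a prediction of −140.5 mm. I'll press once more to confirm it's a hard stop, then retreat and compare the images.

Run:
```python
from h import *
np.set_printoptions(precision=4,suppress=True)
def rep(t,s):
    o=bot.get_obs();p=o["position"][:2]-O;print(t,s,o["time_s"],"loader x",p@[np.cos(PSI),np.sin(PSI)],o["wrist_force"])
s=bot.move_linear(W(-.130,0,.042),vel=.01,force_limit=18);rep("press",s)
bot.move_linear(W(-.200,0,.042),vel=.06)
bot.move_linear(W(-.235,0,.2),vel=.2);bot.pause(.5);rep("clear",0)
for n in("top","side"): cv2.imwrite(f"pics/{n}5.png",bot.camera(n)[:,:,::-1])
T=cv2.imread("pics/top5.png");S=cv2.imread("pics/side5.png")
cv2.imwrite("pics/g.png",np.hstack([cv2.resize(T[80:320,300:490],(400,500),interpolation=2),cv2.resize(S[180:365,255:410],(400,500))]))
for x in(-.1295,-.1325): print("plate rear top pred",x,proj("top",W(x,.03,.07)),proj("top",W(x,-.03,.07)))
print("vial top pred",proj("top",W(-.075,0,.08)))
for c in blobs(T[:,:,::-1].copy(),(105,130,30),(125,255,255),(340,90,420,240),15)[0]: print(cv2.boundingRect(c),cv2.contourArea(c))
```

```text
press True 15.7417 loader x -0.14063108359036755 [3.1904 0.592  3.2449]
clear 0 18.3417 loader x -0.23495534832766676 [ 0.038  -0.3118 -0.5683]
plate rear top pred -0.1295 [394.7741 148.838 ] [354.8805 152.1313]
plate rear top pred -0.1325 [394.5864 146.8834] [354.7065 150.1761]
vial top pred [378.8307 184.9198]
(350, 157, 50, 66) 2438.0
(355, 150, 40, 8) 148.5
```

View pics/g.png

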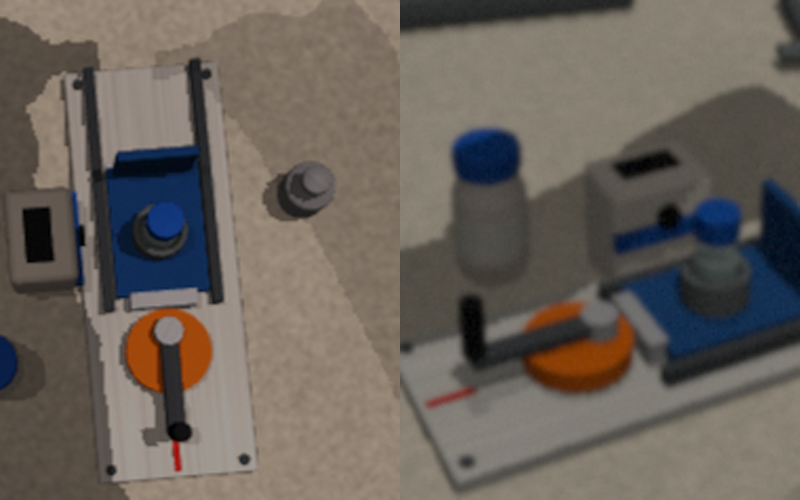

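The end plate's rear edge moved 39 px, from row 111 to row 150, which is 60 mm at 0.65 px/mm. The second press stopped at the same place, the lever is on the mark, and the vial is upright.

```bash
python3 -c "
from workcell import bot
print(bot.hand_in())"
```

```text
the job is handed in; nothing more can be done
None
```

I turned the lever onto the red mark with the closed fingers, then pushed the carriage home and handed the job in at about 18 s of robot time. No verdict was reported.

- **Lever:** it started at about 1.33 rad and, measured after the sweep, ended at about −0.04 rad (limit ±0.25). The last picture shows it still on the mark.
- **Order:** the carriage was still fully back in the picture taken after the lever was turned.
- **Carriage:** it hit a hard stop with the tool at −140.6 mm in the loader frame; I predicted −140.5 mm. A second, firmer press stopped at the same place. In the top image the end plate moved 39 px, which is about 60 mm.
- **Vial and bystanders:** the vial stands upright in its well, and the weight and jar looked unmoved. I did not check the beaker after the moves; it was outside the later crops, and the arm never went near it.
- **Gripper:** it was clear of everything, about 0.2 m up, at hand-in.

No check failed. The only disagreement was 2–4 mm between the two camera views when locating points, which is small against the tolerances.

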